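# Set out the rod rest at the lampworking bench

### The arm

A 6-joint arm with a two-finger parallel gripper is mounted at the origin on the work surface. World frame = base frame: x ahead of the robot, y to its left, z up, the work surface at z = 0. Lengths are in m, angles in degrees, forces in N, time in s.
With the tool pointing down it reaches from about 0.3 to 0.75 m from the base axis. Payload 8.5 kg.
Tool frame: the origin (TCP) lies at the very end of the fingers, on their centre line; the grasp point (between the pads) lies 19 mm behind it; z points along the fingers, y is the line along which they close (so a half turn about z gives the same grasp; the last joint's range is limited). The gripper opens to 85 mm and grips with 20 to 120 N. Pads are 22 mm wide; open, the fingers measure 114 mm over their backs; the gripper's body (76 mm by 85 mm) begins 54 mm behind the grasp point. The pads swing forward as they close: fully open they stand 13 mm farther back than shut.
Start: joints at [-87.622, 21.807, 74.336, -0, 83.858, -12.336], TCP at [0.14, -0.532, 0.231] pointing down, gripper open.
Joint ranges: [-178.18, 178.18], [-50.72, 133.34], [12.68, 142.11], [-81.47, 261.47], [9.98, 163.14], [-165.26, 165.26]. Speed limits (degrees/s): [136.94, 136.94, 180, 180, 180, 180].

### API

Orientations are given as a 3x3 rotation matrix whose columns are the frame's x, y, z axes.
In Python, from rig import env, optics, spotter gives the robot as it stands.
- The arm moves only by the shell command python3 -m crank 'ROWS' [FORCE]. ROWS is JSON, one flat list of numbers, 5 for each row, row after row: the finger opening in cm, from 0 to 8.54, then the shift along the tool's x, y, z in cm, then the turn about the tool's z in rad. A call has exactly 8 rows; each row shifts and turns the commanded pose from where the row before left it, along the tool's axes as they then stand; what a row does not reach is not made up. A row lasts 1/12 s, in which the tool goes at most 41.7 mm and 7.16 degrees, less where a joint would pass 70% of its speed; a pose out of reach is approached as far as the arm can. A call is refused whole if a number of a shift passes 4.17 or a number of a turn 0.125, either way. A call with a gripper value outside its range is refused whole. The fingers move at their own pace and stop on an object; FORCE is the grip in N (left out, the last holds). Time passes only in rows, so rows that do not move let the fingers close, or fill a call up. It gives the time, the measured TCP pose, the force, the opening and the grip force at its end, in the units of the state.
- env.observe(): the state, without advancing time (a new reading comes with each control period).
- optics.get_image(name): name is "scene" or "top" or "wrist"; returns a dict with "color" (384x512x3 uint8, red, green, blue), "intrinsics" (3x3 intrinsics, pixels), "pose" (4x4, takes a point from camera to world coordinates). Camera axes: x right, y up, looking along -z (the intrinsics and any distortion apply to the point x, -y, -z); pixel columns grow to the right and rows downward; lengths in m; the calibration is good to about 2 mm. A picture is of the moment at which its call begins. There is no depth.
- env.close_job(): hands the job in; it is judged then, once.
Trained networks look in a picture, given as the dict that the camera call returned (one of the last four; its "shot" number tells which), for a name from the list of things; names that differ only in an ending like _2 or _b are one class to them, and where a whole thing is asked for, a point or a joint stands for the part that bears it (a point fixed in the world has none). Each returns a list of dicts, best first, with "score" (0 to 1); they miss things now and then, are a little off and sometimes report something else, mostly with a low value. They report only what shows in the picture. A call takes as long as a camera call. They do not tell look-alikes from the thing itself.
- spotter.look_for(picture, query): "at" ([column, row] as shares, 0 to 1, of the picture: columns of its width, rows of its height, amid what is visible of it).
The state is a dict: "time_s": time; "q": joint angles; "qvel": joint speeds; "joint_efforts": joint torques, N m; "position": TCP position; "tool_rot": TCP orientation; "ft_force": force on the tool from outside, world axes, zero at the start; "wrist_torque": the same for the moment, N m; "grip_width": finger opening in m; "gripper_force": force on a finger pad.
Only numpy, scipy, OpenCV 4.12 (cv2) and the standard library are available. Lean on these libraries where they do the work, as an engineer would, in place of code of your own. Each camera call takes 0.05 s, during which the arm holds its last target. There are 200 camera calls.

### The job

Set out the next blown bead's glass and tool on the rod rest in order of use, starting from the end nearer the burner: blank (fat tube with narrow stems), thick rod, thin rod, then reamer, its graphite point away from you. Lay each straight across both plates in its own pair of notches, centred so that both ends overhang equally. Leave the jar, tin and lighter where they are.

Things in the scene. Friction and masses are not known exactly. Their poses are not given: they have to be found in the camera images.
- rod_rest: Fixed steel rod rest: base 112 (x) x 232 (y) x 4 mm; two upright plates along y, 4 mm thick, 52 high, at x = -50 and +50 mm, open between. Each has four 90-degree V notches at y = -90, -30, 30, 90 mm, 36 wide, bottom at z = 34: a bar of radius r lies along x with its axis at z = 34 + 1.41 r. Origin: centre of underside, on the bench; x away from the robot, turned up to 0.2 rad.
- burner: Fixed, unlit bench burner, 150 mm high, on a dark steel base 110 x 85 mm: slanting aluminium barrel, fat brass nozzle pointing away from the robot (x), two small valve wheels, two hoses. Stands beyond the rest, to its left or its right. Origin: centre of the base's underside.
- blank: Blank of milky glass, 200 mm long, 50 g: fat tube body 30 mm in diameter, 56 long, at the middle, drawn at both ends to stems 8 mm in diameter. Lies on the bench on its body. In the rest its stems lie in the notches, axis 40 mm above the bench, the body between the plates. Origin: on the axis at mid-length; x along the axis, ends alike.
- thick_rod: Plain solid rod of milky glass, 16 mm in diameter, 200 mm long, about 90 g, lying on the bench. In the rest its axis is 45 mm above the bench. Origin: on the axis at mid-length; x along the axis, both ends alike.
- thin_rod: Plain solid rod of milky glass, 9 mm in diameter, 200 mm long, about 30 g, lying on the bench. In the rest its axis is 40 mm above the bench. Origin: on the axis at mid-length; x along the axis, both ends alike.
- reamer: Reamer, 190 mm, 50 g: pale wooden handle 20 mm in diameter, x = -55 to 55 mm; brass collar; black graphite bar 12 mm in diameter from x = 65, point at 135. Origin: on the axis, mid-handle; x to the point. Middle at x = 40, balances near 35. Lies on its handle, point roughly away from the robot. In the rest: origin 40 mm robot-side of the rest's middle, 47 above the bench; bar on the far plate.
- frit_jar: Bystander: amber glass jar with a steel lid, 60 mm in diameter, 75 mm high, beyond the rest at the other corner from the burner. Origin: centre of its underside.
- bead_tin: Bystander: open round steel tin of beads, 68 mm in diameter, 24 mm high, on the robot's side of the rest. Origin: centre of its underside.
- lighter: Bystander: reddish pocket lighter with a steel top lying on the bench on the robot's side of the rest, 78 x 24 x 13 mm. Origin: centre of its underside.
Not all that is in view belongs to the job. Leave any pink or purple look-alike of the thin_rod alone.

How it is judged (in metres and radians):
At the end, for the whole second after the job is handed in: From the burner end: blank, thick rod, thin rod, reamer in notches 1 to 4, each within 10 mm of the notch, 15 mm of centred (reamer handle to the robot), 5 mm of seated height, 0.12 rad of straight, at rest; jar, tin, lighter within 30 mm of their start (((y of burner in the frame of rod_rest above 0 m and y of blank in the frame of rod_rest between 0.08 and 0.1 m and y of thick_rod in the frame of rod_rest between 0.02 and 0.04 m and y of thin_rod in the frame of rod_rest between -0.04 and -0.02 m and y of reamer in the frame of rod_rest between -0.1 and -0.08 m) or (y of burner in the frame of rod_rest below 0 m and y of blank in the frame of rod_rest between -0.1 and -0.08 m and y of thick_rod in the frame of rod_rest between -0.04 and -0.02 m and y of thin_rod in the frame of rod_rest between 0.02 and 0.04 m and y of reamer in the frame of rod_rest between 0.08 and 0.1 m)) and x of blank in the frame of rod_rest between -0.015 and 0.015 m and z of blank in the frame of rod_rest between 0.0347 and 0.0447 m and angle between the x axis of each of blank, thick_rod, thin_rod, reamer and the x axis of rod_rest, either way round below 0.12 rad and linear speed of each of blank, thick_rod, thin_rod, reamer below 0.02 m/s and angular speed of each of blank, thick_rod, thin_rod, reamer below 0.3 rad/s and x of thick_rod in the frame of rod_rest between -0.015 and 0.015 m and z of thick_rod in the frame of rod_rest between 0.0403 and 0.0503 m and x of thin_rod in the frame of rod_rest between -0.015 and 0.015 m and z of thin_rod in the frame of rod_rest between 0.0354 and 0.0454 m and x of reamer in the frame of rod_rest between -0.055 and -0.025 m and z of reamer in the frame of rod_rest between 0.0425 and 0.0525 m and distance of each of frit_jar, bead_tin, lighter from where it was at the start of the episode below 0.03 m); the robot touches nothing.
It fails at once if the frit jar was knocked over or shoved away (distance of frit_jar from where it was at the start of the episode above 0.05 m or angle between frit_jar's own z axis and vertical above 0.6 rad).
It fails at once if the bead tin was knocked over or shoved away (distance of bead_tin from where it was at the start of the episode above 0.05 m or angle between bead_tin's own z axis and vertical above 0.6 rad).
It fails at once if the lighter was knocked over or shoved away (distance of lighter from where it was at the start of the episode above 0.05 m or angle between lighter's own z axis and vertical above 0.6 rad).
It also fails if it takes over 104 s, if anything falls off the work surface, if the arm or the gripper's body presses on something with over 40 N, if the wrist force passes 120 N, or if a joint passes its speed limit or range.

## Working session

There is one attempt and no reset: what is moved stays moved. The work goes in short steps, Python scripts to look and compute and a shell command to move; the robot and the scene stay as the last step left them, time stands still between calls to the robot, and variables do not carry over. Pictures are saved under pics/ and viewed, at most 14 in all, crops included, and the job is handed in when it is done.

```bash
ls; mkdir -p pics
cat > h.py <<'E'
import numpy as np, cv2
from rig import env, optics, spotter
def save(im,name,box=None,scale=1):
    c=im["color"][:,:,::-1]
    if box: c=c[box[1]:box[3],box[0]:box[2]]
    cv2.imwrite("pics/"+name,cv2.resize(c,None,fx=scale,fy=scale,interpolation=cv2.INTER_CUBIC))
def p2w(im,uv,z):
    K=np.array(im["intrinsics"]);T=np.array(im["pose"])
    d=np.linalg.inv(K)@np.array([uv[0],uv[1],1.]); d=T[:3,:3]@np.array([d[0],-d[1],-d[2]])
    o=T[:3,3]; return o+d*(z-o[2])/d[2]
def w2p(im,p):
    K=np.array(im["intrinsics"]);T=np.array(im["pose"])
    c=T[:3,:3].T@(np.array(p)-T[:3,3]); q=K@np.array([c[0],-c[1],-c[2]]); return q[:2]/q[2]
E
python3 - <<'E'
from h import *
s=env.observe(); print(s["position"],np.round(s["tool_rot"],3).tolist(),s["time_s"])
for n in ["top","scene"]:
    im=optics.get_image(n); save(im,n+"0.png",None,1.5); print(im.keys(), np.round(im["pose"],3).tolist(), np.round(im["intrinsics"],1).tolist())
    for k in "rod_rest burner blank thick_rod thin_rod reamer frit_jar bead_tin lighter".split():
        r=spotter.look_for(im,k)
        print(n,k,[(np.round([d["at"][0]*512,d["at"][1]*384]).tolist(),round(d["score"],2),np.round(p2w(im,[d["at"][0]*512,d["at"][1]*384],0.01)[:2],3).tolist()) for d in r[:4]])
E
```

```text
pics
[ 0.13967264 -0.53166945  0.23070194] [[0.967, 0.254, -0.0], [0.254, -0.967, 0.001], [0.0, -0.001, -1.0]] 0.0
dict_keys(['color', 'intrinsics', 'pose', 'shot']) [[0.029, 0.989, -0.144, 0.396], [-1.0, 0.028, -0.012, -0.015], [-0.008, 0.144, 0.989, 1.023], [0.0, 0.0, 0.0, 1.0]] [[387.7, 0.0, 253.2], [0.0, 387.7, 195.1], [0.0, 0.0, 1.0]]
top rod_rest [([260.0, 172.0], 0.59, [0.607, -0.019])]
top burner [([156.0, 112.0], 0.9, [0.764, 0.269])]
top blank [([153.0, 235.0], 0.61, [0.43, 0.255]), ([157.0, 113.0], 0.25, [0.762, 0.267])]
top thick_rod [([116.0, 215.0], 0.69, [0.482, 0.358]), ([357.0, 125.0], 0.35, [0.743, -0.277])]
top thin_rod [([260.0, 101.0], 0.73, [0.804, -0.012]), ([393.0, 224.0], 0.71, [0.476, -0.368]), ([261.0, 170.0], 0.6, [0.612, -0.022]), ([387.0, 321.0], 0.53, [0.232, -0.347])]
top reamer [([353.0, 229.0], 0.72, [0.462, -0.264])]
top frit_jar [([356.0, 127.0], 0.6, [0.736, -0.276])]
top bead_tin [([215.0, 253.0], 0.9, [0.389, 0.092]), ([280.0, 262.0], 0.53, [0.373, -0.077])]
top lighter [([279.0, 258.0], 0.63, [0.381, -0.073])]
dict_keys(['color', 'intrinsics', 'pose', 'shot']) [[0.305, -0.53, 0.791, 1.571], [0.952, 0.154, -0.264, -0.354], [0.019, 0.834, 0.552, 0.763], [0.0, 0.0, 0.0, 1.0]] [[477.3, 0.0, 253.7], [0.0, 477.3, 193.2], [0.0, 0.0, 1.0]]
scene rod_rest [([256.0, 212.0], 0.85, [0.58, -0.016])]
scene burner [([383.0, 232.0], 0.83, [0.758, 0.271])]
scene blank [([324.0, 169.0], 0.73, [0.423, 0.259])]
scene thick_rod [([217.0, 180.0], 0.45, [0.393, -0.078])]
scene thin_rod [([113.0, 220.0], 0.6, [0.513, -0.384]), ([288.0, 266.0], 0.6, [0.808, -0.01]), ([122.0, 167.0], 0.57, [0.237, -0.338])]
scene reamer [([155.0, 202.0], 0.68, [0.458, -0.268])]
scene frit_jar [([174.0, 257.0], 0.82, [0.699, -0.259]), ([359.0, 171.0], 0.53, [0.465, 0.359])]
scene bead_tin [([270.0, 171.0], 0.61, [0.391, 0.093])]
scene lighter [([218.0, 181.0], 0.66, [0.399, -0.076])]
```

View pics/top0.png

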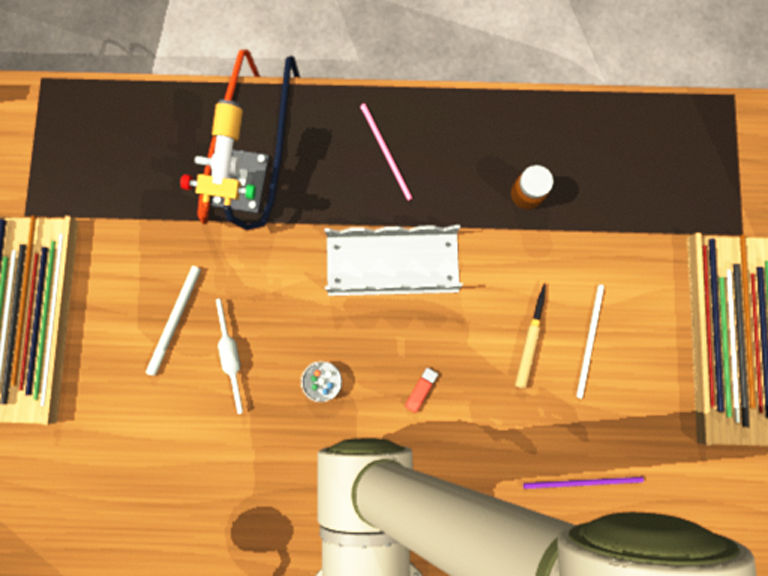

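View pics/scene0.png

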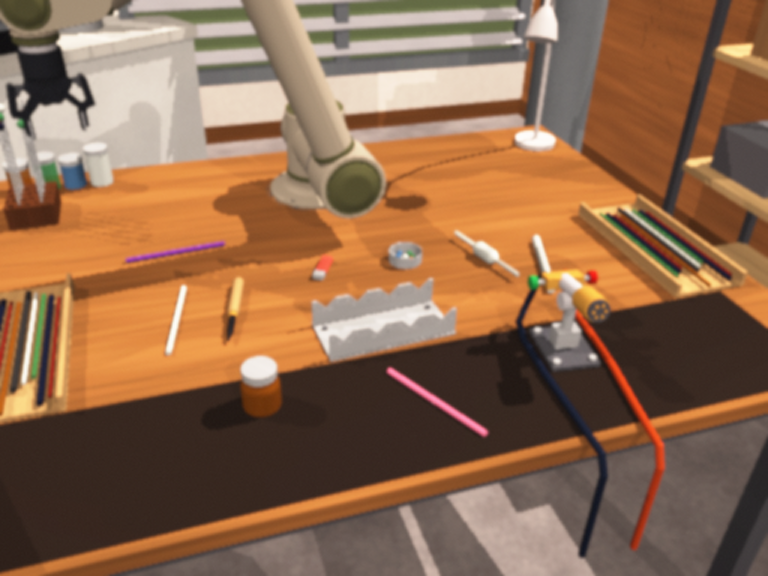

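The burner stands left (+y), so the notch order is blank +90, thick rod +30, thin rod −30, reamer −90. Candidates in the 1.5x top picture:

- **Thin rod:** white rod at (590,342), pink at (385,150), purple at (585,483), plus the box rods. I choose the white one.
- **Thick rod:** fat white rod at (172,320).
- **Blank:** (228,355).
- **Reamer:** (532,335).

```bash
cat > seg.py <<'E'
from h import *
def seg(im,box,z,mode,name):
    c=im["color"][box[1]:box[3],box[0]:box[2]].astype(int); R,G,B=c[...,0],c[...,1],c[...,2]
    if mode=="w": m=(B>120)&(R-B<90)
    m=m.astype(np.uint8); n,l,st,_=cv2.connectedComponentsWithStats(m); k=1+np.argmax(st[1:,4]); ys,xs=np.nonzero(l==k)
    P=np.array([p2w(im,(x+box[0],y+box[1]),z)[:2] for x,y in zip(xs,ys)])
    ctr=P.mean(0); w,v=np.linalg.eigh(np.cov(P.T)); a=v[:,1]*np.sign(v[0,1]); t=(P-ctr)@a; s=(P-ctr)@v[:,0]
    mid=ctr+a*(t.max()+t.min())/2
    print(name,"mid",np.round(mid,4),"yaw",round(np.arctan2(a[1],a[0]),3),"len",round(np.ptp(t),3),"wid",round(np.ptp(s),3),len(xs))
E
python3 - <<'E'
from seg import *
im=optics.get_image("top")
seg(im,(380,180,410,272),.0045,"w","thin"); seg(im,(92,170,138,256),.008,"w","thick"); seg(im,(138,190,172,282),.010,"w","blank")
a=p2w(im,(545/1.5,285/1.5),.010);b=p2w(im,(522/1.5,387/1.5),.010);print("reamer",a,b)
save(im,"topc.png",(205,140,430,275),3.5)
E
```

```text
thin mid [ 0.4706 -0.3705] yaw -0.214 len 0.202 wid 0.011 343
thick mid [0.486  0.3608] yaw -0.334 len 0.204 wid 0.018 486
blank mid [0.4274 0.2586] yaw 0.261 len 0.203 wid 0.03 470
reamer [ 0.56526605 -0.2923707   0.01      ] [ 0.38676515 -0.25089011  0.01      ]
```

View pics/topc.png

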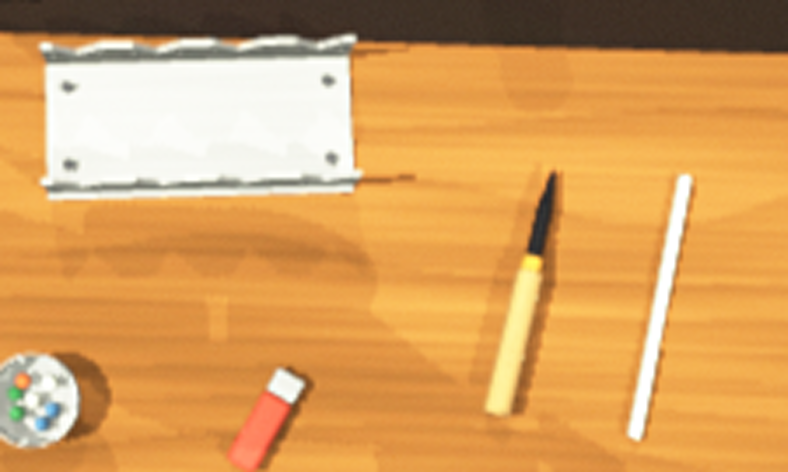

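Run:
```python
from h import *
im=optics.get_image("top")
f=lambda p,z:p2w(im,(p[0]/3.5+205-.36,p[1]/3.5+140-.36),z)[:2]
for n,a,b,z in [("base near",(47,198),(355,191),.003),("near top",(43,183),(361,174),.052),("far top",(42,46),(355,38),.052),("bolts near",(70,165),(332,158),.005),("bolts far",(68,87),(328,80),.005),("reamer",(497,411),(555,171),.01),("collar",(497,411),(534,258),.010)]:
    A,B=f(a,z),f(b,z); d=A-B; m=(A+B)/2; print(n,np.round(A,4),np.round(B,4),"mid",np.round(m,4),"len",round(np.hypot(*d),4),"yaw(y-line)",round(np.arctan2(-d[0],d[1]),3),"yaw x",round(np.arctan2(B[1]-A[1],B[0]-A[0]),3))
```

```text
base near [0.539  0.0913] [ 0.5509 -0.1424] mid [ 0.5449 -0.0256] len 0.234 yaw(y-line) 0.051 yaw x -1.52
near top [0.543  0.0896] [ 0.556  -0.1405] mid [ 0.5495 -0.0255] len 0.2304 yaw(y-line) 0.056 yaw x -1.514
far top [0.6449 0.0946] [ 0.6571 -0.1352] mid [ 0.651  -0.0203] len 0.2302 yaw(y-line) 0.053 yaw x -1.518
bolts near [0.5646 0.0746] [ 0.5755 -0.1244] mid [ 0.57   -0.0249] len 0.1994 yaw(y-line) 0.055 yaw x -1.516
bolts far [0.6252 0.0786] [ 0.6361 -0.1207] mid [ 0.6306 -0.021 ] len 0.1995 yaw(y-line) 0.055 yaw x -1.516
reamer [ 0.389  -0.2474] [ 0.5693 -0.2921] mid [ 0.4792 -0.2698] len 0.1857 yaw(y-line) 1.328 yaw x -0.243
collar [ 0.389  -0.2474] [ 0.5029 -0.2757] mid [ 0.446  -0.2615] len 0.1173 yaw(y-line) 1.328 yaw x -0.243
```

```bash
cat > calc.py <<'E'
import sys; from h import *
def calc(x,y,z,yaw,s=None):
    s=s or env.observe(); R=np.array(s["tool_rot"]); p=np.array(s["position"]); cur=np.arctan2(R[1,0],R[0,0])
    c,n=np.cos(yaw),np.sin(yaw); d=np.array([x,y,z])-p
    print("t",round(s["time_s"],2),"pos",np.round(p,4),"yaw",round(cur,3),"w",round(s["grip_width"],4),"| turn",round(cur-yaw,3),"then xyz cm",np.round([100*(c*d[0]+n*d[1]),100*(n*d[0]-c*d[1]),-100*d[2]],2))
if __name__=="__main__": calc(*map(float,sys.argv[1:5]))
E
python3 calc.py .4706 -.3705 .12 -.214
```

```text
t 1.1 pos [ 0.1397 -0.5319  0.2313] yaw 0.257 w 0.0854 | turn 0.471 then xyz cm [ 28.91 -22.8   11.13]
```

```bash
python3 -m crank '[4,0,0,2,0.118, 4,0,0,2,0.118, 4,0,0,2,0.118, 4,0,0,2,0.117, 4,2.89,-2.28,0.3,0, 4,2.89,-2.28,0.3,0, 4,2.89,-2.28,0.3,0, 4,2.89,-2.28,0.3,0]' 30; python3 -m crank '[4,2.89,-2.28,0.3,0, 4,2.89,-2.28,0.3,0, 4,2.89,-2.28,0.3,0, 4,2.89,-2.28,0.3,0, 4,2.89,-2.28,0.3,0, 4,2.89,-2.28,0.3,0, 4,0,0,0,0, 4,0,0,0,0]'
python3 calc.py .4706 -.3705 .002 -.214
python3 - <<'E'
from h import *
im=optics.get_image("wrist"); save(im,"w1.png"); print(np.round(im["pose"],3).tolist())
E
```

```text
time_s: 1.77
position: [0.2732, -0.4666, 0.1391]
tool_rot: [[0.977, -0.213, 0.0], [-0.213, -0.977, 0.0], [0.0, -0.0, -1.0]]
ft_force: [0.1, -0.8, -0.6]
grip_width: 0.0401
gripper_force: 0.0
time_s: 2.43
position: [0.4718, -0.3695, 0.1209]
tool_rot: [[0.978, -0.21, -0.0], [-0.21, -0.978, 0.0], [-0.0, -0.0, -1.0]]
ft_force: [0.5, 0.2, 0.2]
grip_width: 0.0399
gripper_force: 0.0
t 2.43 pos [ 0.4718 -0.3695  0.1209] yaw -0.211 w 0.0399 | turn 0.003 then xyz cm [-0.09  0.13 11.89]
[[-0.208, 0.942, 0.262, 0.539], [-0.978, -0.201, -0.056, -0.384], [-0.0, -0.268, 0.963, 0.264], [0.0, 0.0, 0.0, 1.0]]
```

View pics/w1.png

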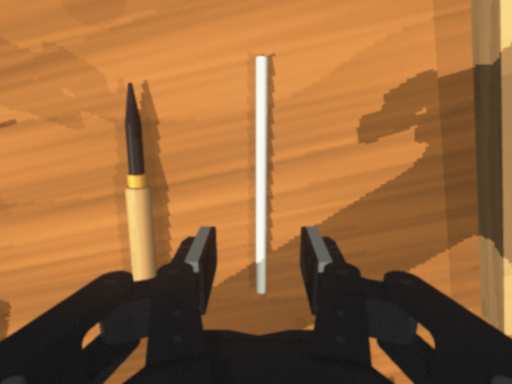

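The wrist view shows the plain white thin rod at (261,170), centred between the fingers, with the reamer at (138,180). It is neither the pink nor the purple look-alike, so the choice holds.

Run:
```python
from seg import *
im=optics.get_image("wrist"); seg(im,(240,30,290,320),.0045,"w","thin")
g=lambda p:np.round(p2w(im,p,.01),4)
a,b,c=(g((129,84)),g((138,175)),g((144,279)));print(a,b,c)
```

```text
thin mid [ 0.4684 -0.3715] yaw -0.211 len 0.204 wid 0.009 2612
[ 0.5676 -0.2925  0.01  ] [ 0.4989 -0.2774  0.01  ] [ 0.4067 -0.2533  0.01  ]
```

```bash
python3 -m crank '[4,-0.24,0.2,2.5,0, 4,0,0,2.5,0, 4,0,0,2.5,0, 4,0,0,2.5,0, 4,0,0,1.7,0, 4,0,0,0,0, 0,0,0,0,0, 0,0,0,0,0]' 30; python3 -m crank '[0,0,0,0,0, 0,0,0,0,0, 0,0,0,0,0, 0,0,0,0,0, 0,0,0,-2.5,0, 0,0,0,-3.5,0, 0,0,0,-3.5,0, 0,0,0,0,0]'
python3 calc.py .6019 -.0529 .12 .054
python3 - <<'E'
from seg import *
im=optics.get_image("wrist"); save(im,"w2.png")
E
```

```text
time_s: 3.2
position: [0.4677, -0.3731, 0.0057]
tool_rot: [[0.977, -0.214, 0.001], [-0.214, -0.977, -0.002], [0.002, 0.001, -1.0]]
ft_force: [0.6, -0.4, -0.2]
grip_width: 0.0166
gripper_force: 0.0
time_s: 3.87
position: [0.4699, -0.3742, 0.1066]
tool_rot: [[0.977, -0.212, 0.008], [-0.212, -0.977, -0.009], [0.01, 0.007, -1.0]]
ft_force: [0.5, -0.2, 0.2]
grip_width: 0.0053
gripper_force: 27.4
t 3.87 pos [ 0.4699 -0.3742  0.1066] yaw -0.214 w 0.0053 | turn -0.268 then xyz cm [ 14.92 -31.37  -1.34]
```

View pics/w2.png

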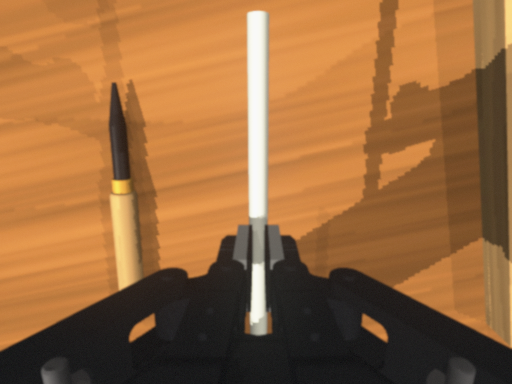

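```bash
python3 - <<'E'
from seg import *
im=optics.get_image("wrist"); s=env.observe(); a,b=p2w(im,(258,12),.107),p2w(im,(259,333),.107); print(a,b,(a+b)/2,np.linalg.norm(a-b),s["position"])
E
python3 -m crank '[0,0,0,-0.3,-0.07, 0,0,0,-0.4,-0.07, 0,0,0,-0.4,-0.07, 0,0,0,-0.2,-0.058, 0,1,-2,0,0, 0,1.49,-3.14,0,0, 0,1.49,-3.14,0,0, 0,1.49,-3.14,0,0]'
python3 -m crank '[0,1.49,-3.14,0,0, 0,1.49,-3.14,0,0, 0,1.49,-3.14,0,0, 0,1.49,-3.14,0,0, 0,1.49,-3.14,0,0, 0,1.49,-3.14,0,0, 0,0.5,-1.11,0,0, 0,0,0,0,0]'
python3 calc.py .6019 -.0529 .041 .054
python3 - <<'E'
from seg import *
im=optics.get_image("wrist"); save(im,"w3.png");  s=env.observe(); print(s["gripper_force"])
E
```

```text
[ 0.56754072 -0.39522172  0.107     ] [ 0.42190513 -0.36426596  0.107     ] [ 0.49472292 -0.37974384  0.107     ] 0.14888916396239335 [ 0.46819647 -0.37237414  0.10103475]
time_s: 4.63
position: [0.516, -0.2534, 0.111]
tool_rot: [[0.999, 0.053, -0.002], [0.053, -0.999, 0.002], [-0.002, -0.002, -1.0]]
ft_force: [0.2, -0.1, -0.7]
grip_width: 0.0054
gripper_force: 27.4
time_s: 5.3
position: [0.5998, -0.0479, 0.1111]
tool_rot: [[0.998, 0.058, -0.002], [0.058, -0.998, 0.001], [-0.002, -0.001, -1.0]]
ft_force: [-0.4, -0.5, -0.8]
grip_width: 0.0055
gripper_force: 27.4
t 5.3 pos [ 0.5998 -0.0479  0.1111] yaw 0.058 w 0.0055 | turn 0.004 then xyz cm [0.18 0.51 7.01]
27.432184517383575
```

View pics/w3.png

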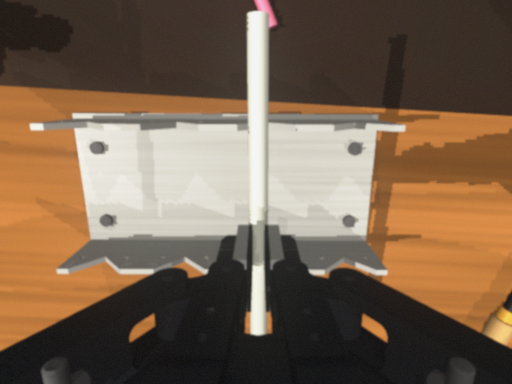

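```bash
python3 - <<'E'
from seg import *
im=optics.get_image("wrist"); s=env.observe()
P=[p2w(im,q,.005)[:2] for q in [(97,147),(354,148),(107,220),(349,220)]]; print(np.round(P,4), np.mean(P,0), s["position"])
d=P[0]-P[1]; print(np.arctan2(-d[0],d[1])); d=P[2]-P[3]; print(np.arctan2(-d[0],d[1]))
a=p2w(im,(258,12),.111); print(a)
E
python3 calc.py .6019 -.0529 .041 .054
```

```text
[[ 0.6235  0.0762]
 [ 0.6341 -0.1234]
 [ 0.5629  0.0726]
 [ 0.5744 -0.1275]] [ 0.59873552 -0.02551391] [ 0.59927683 -0.05094634  0.11140945]
0.05341570779547119
0.05756601453035125
[ 0.70076278 -0.04488584  0.111     ]
t 5.4 pos [ 0.5993 -0.0509  0.1114] yaw 0.054 w 0.0054 | turn 0.0 then xyz cm [0.25 0.21 7.04]
```

```bash
python3 -m crank '[0,0.1,0.35,1,0, 0,0,0,2,0, 0,0,0,2,0, 0,0,0,1.2,0, 0,0,0,0.5,0, 0,0,0,0.4,0, 0,0,0,0,0, 0,0,0,0,0]'
python3 calc.py .601 -.0545 .041 .055
```

```text
time_s: 6.07
position: [0.6, -0.054, 0.0424]
tool_rot: [[0.999, 0.052, -0.001], [0.052, -0.999, 0.003], [-0.001, -0.003, -1.0]]
ft_force: [-6.9, 9.7, 15.4]
grip_width: 0.0057
gripper_force: 32.8
t 6.07 pos [ 0.6    -0.054   0.0424] yaw 0.052 w 0.0057 | turn -0.003 then xyz cm [0.1  0.06 0.14]
```

```bash
python3 -m crank '[3.5,0,0,-0.1,0, 3.5,0,0,0,0, 3.5,0,0,0,0, 3.5,0,0,-1,0, 3.5,0,0,-2.5,0, 3.5,0,0,-3.5,0, 3.5,0,0,-3,0, 3.5,0,0,0,0]'
python3 - <<'E'
from seg import *
im=optics.get_image("wrist"); save(im,"w4.png"); seg(im,(200,10,330,330),.040,"w","any")
E
python3 calc.py .4745 -.270 .12 -.243
```

```text
time_s: 6.73
position: [0.6034, -0.0553, 0.1491]
tool_rot: [[0.999, 0.053, 0.011], [0.053, -0.999, -0.003], [0.011, 0.004, -1.0]]
ft_force: [0.9, -0.7, 0.2]
grip_width: 0.035
gripper_force: 0.0
any mid [ 0.5995 -0.0607] yaw 0.046 len 0.205 wid 0.109 15589
t 6.78 pos [ 0.6023 -0.055   0.146 ] yaw 0.054 w 0.0347 | turn 0.297 then xyz cm [-7.23 23.95  2.6 ]
```

View pics/w4.png

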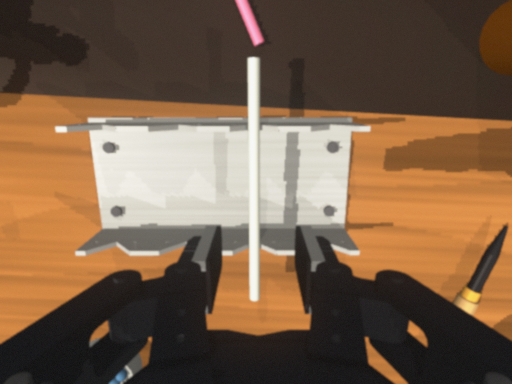

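```bash
python3 -m crank '[5,0,0,0,0.1, 5,0,0,0,0.1, 5,0,0,0,0.1, 5,-1.03,3.42,0.4,0, 5,-1.03,3.42,0.4,0, 5,-1.03,3.42,0.4,0, 5,-1.03,3.42,0.4,0, 5,-1.03,3.42,0.4,0]'
python3 -m crank '[5,-1.03,3.42,0.4,0, 5,-1.03,3.42,0.2,0, 5,0,0,0,0, 5,0,0,0,0, 5,0,0,0,0, 5,0,0,0,0, 5,0,0,0,0, 5,0,0,0,0]'
python3 - <<'E'
from seg import *
im=optics.get_image("wrist"); save(im,"w5.png")
E
python3 calc.py .4735 -.269 .003 -.247
```

```text
time_s: 7.45
position: [0.5078, -0.2086, 0.1213]
tool_rot: [[0.97, -0.244, -0.001], [-0.244, -0.97, 0.001], [-0.002, -0.001, -1.0]]
ft_force: [0.1, 0.2, -1.0]
grip_width: 0.0502
gripper_force: 0.0
time_s: 8.12
position: [0.4732, -0.2679, 0.1163]
tool_rot: [[0.97, -0.242, -0.0], [-0.242, -0.97, 0.0], [-0.0, -0.0, -1.0]]
ft_force: [-0.7, 0.3, 0.4]
grip_width: 0.0502
gripper_force: 0.0
t 8.17 pos [ 0.4731 -0.2681  0.1163] yaw -0.245 w 0.0499 | turn 0.002 then xyz cm [ 0.06  0.08 11.33]
```

View pics/w5.png

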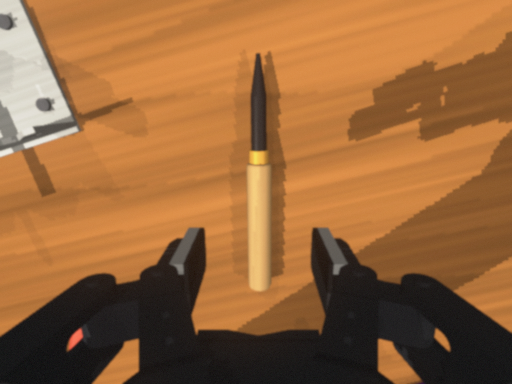

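The reamer is straight between the fingers, with its tip at (258,55) and handle end at (260,290). I'll compute the grip point.

```bash
python3 - <<'E'
from seg import *
im=optics.get_image("wrist")
t,c,e=[p2w(im,p,.01)[:2] for p in [(258,54),(259.5,164),(260,291)]]; u=(t-e)/np.linalg.norm(t-e)
print(t,c,e,np.linalg.norm(t-e),np.linalg.norm(c-e),np.arctan2(u[1],u[0]),t-.1*u,e+.09*u)
E
python3 -m crank '[5,0.06,0.1,2.5,0, 5,0,0,3,0, 5,0,0,3,0, 5,0,0,2,0, 5,0,0,0.7,0, 5,0,0,0,0, 0,0,0,0,0, 0,0,0,0,0]' 40
```

```text
[ 0.5689209  -0.29257876] [ 0.49023437 -0.27422916] [ 0.37923436 -0.24722626] 0.19503289707109406 0.11423728834200274 -0.23468611814381088 [ 0.47166216 -0.26932499] [ 0.46676723 -0.26815465]
time_s: 8.88
position: [0.4738, -0.2704, 0.0057]
tool_rot: [[0.97, -0.243, 0.002], [-0.243, -0.97, -0.002], [0.002, 0.001, -1.0]]
ft_force: [-0.3, 1.2, -0.3]
grip_width: 0.0268
gripper_force: 0.0
```

```bash
python3 -m crank '[0,0,0,0,0, 0,0,0,0,0, 0,0,0,0,0, 0,0,0,0,0, 0,0,0,-2.5,0, 0,0,0,-3.5,0, 0,0,0,-3.5,0, 0,0,0,-1,0]'
python3 calc.py .6025 -.1142 .11 .055
```

```text
time_s: 9.55
position: [0.4745, -0.2711, 0.1147]
tool_rot: [[0.97, -0.244, 0.006], [-0.244, -0.97, -0.006], [0.008, 0.004, -1.0]]
ft_force: [0.2, 0.7, -0.3]
grip_width: 0.0179
gripper_force: 39.4
t 9.55 pos [ 0.4745 -0.2711  0.1147] yaw -0.246 w 0.0179 | turn -0.301 then xyz cm [ 13.64 -14.97   0.47]
```

```bash
python3 -m crank '[0,0,0,0,-0.08, 0,0,0,0,-0.08, 0,0,0,0,-0.08, 0,0,0,0,-0.061, 0,1.27,-1.5,0,0, 0,2.27,-2.5,0,0, 0,2.5,-2.7,0,0, 0,2.5,-2.7,0,0]'
python3 -m crank '[0,2.5,-2.7,0,0, 0,1.9,-2.0,0,0, 0,0.7,-0.87,0,0, 0,0,0,0,0, 0,0,0,0,0, 0,0,0,0,0, 0,0,0,0,0, 0,0,0,0,0]'
python3 calc.py .6025 -.1142 .041 .055;  python3 - <<'E'
from seg import *
im=optics.get_image("wrist"); save(im,"w6.png")
E
```

```text
time_s: 10.22
position: [0.5538, -0.1704, 0.1096]
tool_rot: [[0.999, 0.054, 0.0], [0.054, -0.999, -0.0], [0.0, 0.0, -1.0]]
ft_force: [1.4, -0.1, -0.5]
grip_width: 0.0185
gripper_force: 39.4
time_s: 10.88
position: [0.6005, -0.1141, 0.1095]
tool_rot: [[0.999, 0.053, -0.0], [0.053, -0.999, -0.0], [-0.0, 0.0, -1.0]]
ft_force: [0.3, -0.0, -1.4]
grip_width: 0.0181
gripper_force: 39.4
t 10.88 pos [ 0.6005 -0.1141  0.1095] yaw 0.053 w 0.0181 | turn -0.002 then xyz cm [0.2  0.02 6.85]
```

View pics/w6.png

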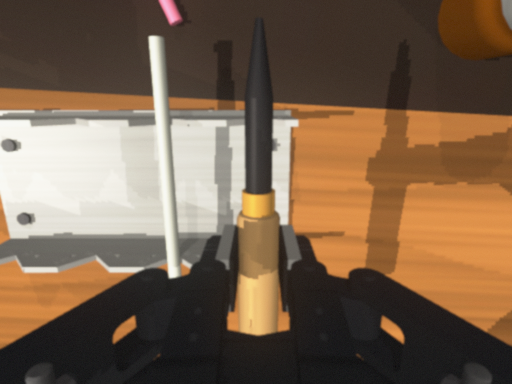

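```bash
python3 - <<'E'
from seg import *
im=optics.get_image("wrist"); print(p2w(im,(259,18),.116),p2w(im,(258,213),.123),env.observe()["position"])
E
python3 -m crank '[0,0.2,0.0,1,0, 0,0,0,2,0, 0,0,0,2,0, 0,0,0,1.2,0, 0,0,0,0.3,0, 0,0,0,0.2,0, 0,0,0,0,0, 0,0,0,0,0]'
```

```text
[ 0.69836571 -0.10993982  0.116     ] [ 0.62149447 -0.11374823  0.123     ] [ 0.60071993 -0.11380596  0.109447  ]
time_s: 11.65
position: [0.6031, -0.1128, 0.0429]
tool_rot: [[0.999, 0.055, 0.0], [0.055, -0.999, 0.0], [0.0, -0.0, -1.0]]
ft_force: [-2.2, 1.7, 2.6]
grip_width: 0.0181
gripper_force: 39.7
```

```bash
python3 -m crank '[0,0,0,0.15,0, 0,0,0,0,0, 4,0,0,0,0, 4,0,0,0,0, 4,0,0,-0.3,0, 4,0,0,-2,0, 4,0,0,-3,0, 4,0,0,-3.5,0]'
python3 -m crank '[4,0,0,-2,0, 4,0,0,0,0, 4,0,0,0,0, 4,0,0,0,0, 4,0,0,0,0, 4,0,0,0,0, 4,0,0,0,0, 4,0,0,0,0]'
python3 - <<'E'
from seg import *
im=optics.get_image("wrist"); save(im,"w7.png")
E
python3 calc.py .486 .361 .16 -.334
```

```text
time_s: 12.32
position: [0.6024, -0.1128, 0.1286]
tool_rot: [[0.998, 0.055, -0.003], [0.055, -0.999, 0.001], [-0.003, -0.001, -1.0]]
ft_force: [0.3, 0.1, -0.3]
grip_width: 0.04
gripper_force: 0.0
time_s: 12.98
position: [0.6029, -0.1129, 0.1482]
tool_rot: [[0.999, 0.055, -0.001], [0.055, -0.999, 0.0], [-0.001, -0.0, -1.0]]
ft_force: [-0.7, -0.4, -0.2]
grip_width: 0.0398
gripper_force: 0.0
t 13.03 pos [ 0.603  -0.1128  0.1484] yaw 0.055 w 0.0399 | turn 0.389 then xyz cm [-26.58 -40.93  -1.16]
```

View pics/w7.png

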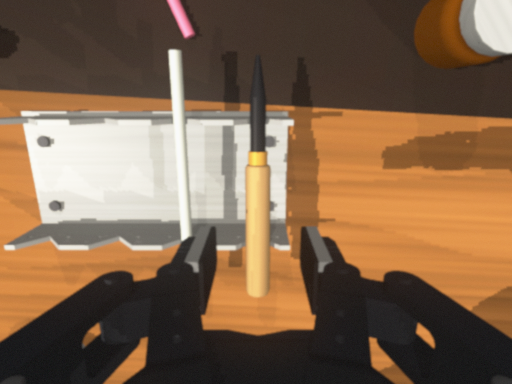

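```bash
python3 -m crank '[5,0,0,-0.3,0.097, 5,0,0,-0.3,0.097, 5,0,0,-0.3,0.097, 5,0,0,-0.3,0.098, 5,-2.05,-3.15,0,0, 5,-2.05,-3.15,0,0, 5,-2.05,-3.15,0,0, 5,-2.05,-3.15,0,0]'
python3 -m crank '[5,-2.05,-3.15,0,0, 5,-2.05,-3.15,0,0, 5,-2.05,-3.15,0,0, 5,-2.05,-3.15,0,0, 5,-2.05,-3.15,0,0, 5,-2.05,-3.15,0,0, 5,-2.05,-3.15,0,0, 5,-2.05,-3.15,0,0]'
python3 -m crank '[5,-2,-3.13,1,0, 5,0,0,1,0, 5,0,0,1,0, 5,0,0,0.9,0, 5,0,0,0,0, 5,0,0,0,0, 5,0,0,0,0, 5,0,0,0,0]'
python3 - <<'E'
from seg import *
im=optics.get_image("wrist"); save(im,"w8.png"); seg(im,(225,20,300,330),.008,"w","thick")
print(np.round(env.observe()["q"],1))
E
python3 calc.py .486 .361 .003 -.334
```

```text
time_s: 13.7
position: [0.5663, 0.0344, 0.1607]
tool_rot: [[0.944, -0.329, -0.0], [-0.329, -0.944, 0.0], [-0.0, -0.0, -1.0]]
ft_force: [0.4, -0.0, 0.0]
grip_width: 0.0496
gripper_force: 0.0
time_s: 14.37
position: [0.4939, 0.3266, 0.1609]
tool_rot: [[0.945, -0.328, 0.0], [-0.328, -0.945, 0.0], [0.0, -0.0, -1.0]]
ft_force: [0.5, 0.6, 0.3]
grip_width: 0.0499
gripper_force: 0.0
time_s: 15.03
position: [0.4867, 0.3605, 0.1225]
tool_rot: [[0.944, -0.329, 0.001], [-0.329, -0.944, 0.001], [0.001, -0.001, -1.0]]
ft_force: [0.6, -0.2, 0.0]
grip_width: 0.0505
gripper_force: 0.0
thick mid [0.4818 0.3591] yaw -0.338 len 0.207 wid 0.015 4621
[ 25.4  32.6  74.7  -0.   72.7 134.6]
t 15.08 pos [0.4865 0.3606 0.1225] yaw -0.335 w 0.0502 | turn -0.001 then xyz cm [-0.06 -0.02 11.95]
```

View pics/w8.png

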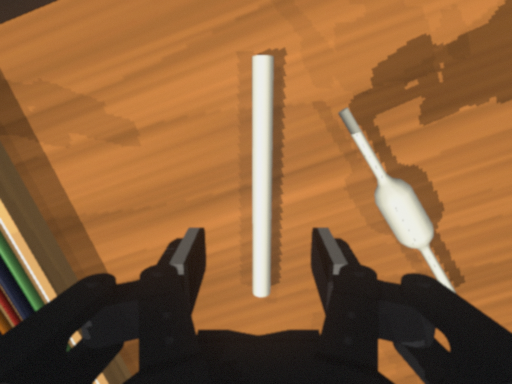

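```bash
python3 -m crank '[5,-0.2,0.15,2.5,0, 5,0,0,3,0, 5,0,0,3,0, 5,0,0,2.4,0, 5,0,0,1,0, 5,0,0,0,0, 0,0,0,0,0, 0,0,0,0,0]' 40; python3 -m crank '[0,0,0,0,0, 0,0,0,0,0, 0,0,0,0,0, 0,0,0,0,0, 0,0,0,-2.5,0, 0,0,0,-3.5,0, 0,0,0,-3.5,0, 0,0,0,-2,0]'
python3 - <<'E'
from seg import *
im=optics.get_image("wrist"); c=im["color"].astype(int); m=(c[:,255:265,2]>120).all(1); r=np.nonzero(m)[0]; s=env.observe(); q=p2w(im,(260,r[0]),s["position"][2]+.006); R=np.array(s["tool_rot"]); print(r[0],q,"far end ahead of TCP",R[:,0]@(q-s["position"]))
E
python3 calc.py .5978 .0058 .12 .055
```

```text
time_s: 15.75
position: [0.4846, 0.3607, 0.0046]
tool_rot: [[0.945, -0.328, 0.003], [-0.328, -0.945, 0.001], [0.002, -0.002, -1.0]]
ft_force: [1.0, 0.7, -0.9]
grip_width: 0.0267
gripper_force: 0.0
time_s: 16.42
position: [0.4845, 0.3608, 0.1223]
tool_rot: [[0.945, -0.328, 0.005], [-0.328, -0.945, 0.002], [0.004, -0.004, -1.0]]
ft_force: [0.1, 0.8, 0.3]
grip_width: 0.0139
gripper_force: 39.3
7 [0.57989161 0.32641896 0.13129174] far end ahead of TCP 0.10050768074890666
t 16.47 pos [0.4857 0.3614 0.1253] yaw -0.334 w 0.0144 | turn -0.389 then xyz cm [ 9.24 36.12  0.53]
```

```bash
python3 -m crank '[0,0,0,0,-0.08, 0,0,0,0,-0.08, 0,0,0,0,-0.08, 0,0,0,0,-0.08, 0,0,0,0,-0.069, 0,0.84,2.28,0,0, 0,0.84,3.28,0,0, 0,0.84,3.28,0,0]'
python3 -m crank '[0,0.84,3.28,0,0, 0,0.84,3.28,0,0, 0,0.84,3.28,0,0, 0,0.84,3.28,0,0, 0,0.84,3.28,0,0, 0,0.84,3.28,0,0, 0,0.84,3.28,0,0, 0,0.84,2.8,0,0]'
python3 -m crank '[0,0,1.4,0,0, 0,0,0,0.5,0, 0,0,0,0,0, 0,0,0,0,0, 0,0,0,0,0, 0,0,0,0,0, 0,0,0,0,0, 0,0,0,0,0]'
python3 calc.py .5978 .0058 .041 .055
```

```text
time_s: 17.13
position: [0.5136, 0.2728, 0.1181]
tool_rot: [[0.998, 0.057, 0.001], [0.057, -0.998, 0.0], [0.001, -0.0, -1.0]]
ft_force: [0.6, -0.1, -1.9]
grip_width: 0.0142
gripper_force: 39.3
time_s: 17.8
position: [0.5951, 0.0176, 0.1183]
tool_rot: [[0.999, 0.054, 0.001], [0.054, -0.999, -0.0], [0.001, 0.0, -1.0]]
ft_force: [0.3, -0.1, -0.3]
grip_width: 0.0139
gripper_force: 39.3
time_s: 18.47
position: [0.5956, 0.0065, 0.113]
tool_rot: [[0.998, 0.056, 0.0], [0.056, -0.998, -0.0], [0.0, 0.0, -1.0]]
ft_force: [-0.2, -0.2, -0.7]
grip_width: 0.0142
gripper_force: 39.3
t 18.47 pos [0.5956 0.0065 0.113 ] yaw 0.056 w 0.0142 | turn 0.001 then xyz cm [0.22 0.08 7.2 ]
```

```bash
python3 -m crank '[0,0.2,0.08,1,0, 0,0,0,2,0, 0,0,0,2,0, 0,0,0,1.2,0, 0,0,0,0.5,0, 0,0,0,0.4,0, 0,0,0,0,0, 0,0,0,0,0]'
```

```text
time_s: 19.13
position: [0.5971, 0.0069, 0.0421]
tool_rot: [[0.998, 0.055, -0.001], [0.055, -0.998, 0.003], [-0.001, -0.003, -1.0]]
ft_force: [-3.6, 8.1, 3.9]
grip_width: 0.014
gripper_force: 39.8
```

Contact felt. Next I release, lift and go to the blank.

```bash
python3 -m crank '[0,0,0,0.05,0, 0,0,0,0,0, 4,0,0,0,0, 4,0,0,0,0, 4,0,0,-0.3,0, 4,0,0,-2,0, 4,0,0,-3,0, 4,0,0,-3.5,0]'
python3 -m crank '[4,0,0,-2,0, 4,0,0,0,0, 4,0,0,0,0, 4,0,0,0,0, 4,0,0,0,0, 4,0,0,0,0, 4,0,0,0,0, 4,0,0,0,0]'
python3 - <<'E'
from seg import *
im=optics.get_image("wrist"); save(im,"w9.png")
E
python3 calc.py .4274 .2586 .15 .261
```

```text
time_s: 19.8
position: [0.597, 0.005, 0.1293]
tool_rot: [[0.999, 0.054, -0.003], [0.054, -0.999, 0.0], [-0.003, -0.001, -1.0]]
ft_force: [-0.1, 0.1, 0.5]
grip_width: 0.0403
gripper_force: 0.0
time_s: 20.47
position: [0.5975, 0.0052, 0.1487]
tool_rot: [[0.999, 0.055, -0.001], [0.055, -0.999, 0.0], [-0.001, -0.0, -1.0]]
ft_force: [-0.5, -0.1, -0.9]
grip_width: 0.0405
gripper_force: 0.0
t 20.52 pos [0.5976 0.0052 0.1489] yaw 0.055 w 0.0402 | turn -0.206 then xyz cm [ -9.9  -28.88  -0.11]
```

View pics/w9.png

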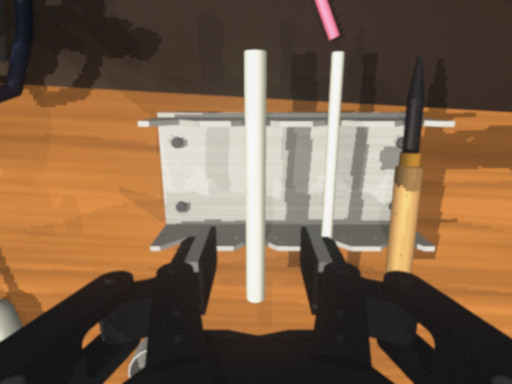

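```bash
python3 -m crank '[6.5,0,0,0,-0.103, 6.5,0,0,0,-0.103, 6.5,-1.24,-3.61,0,0, 6.5,-1.24,-3.61,0,0, 6.5,-1.24,-3.61,0,0, 6.5,-1.24,-3.61,0,0, 6.5,-1.24,-3.61,0,0, 6.5,-1.24,-3.61,0,0]'
python3 -m crank '[6.5,-1.24,-3.61,0,0, 6.5,-1.24,-3.61,0,0, 6.5,0,0,0,0, 6.5,0,0,0,0, 6.5,0,0,0,0, 6.5,0,0,0,0, 6.5,0,0,0,0, 6.5,0,0,0,0]'
python3 - <<'E'
from seg import *
im=optics.get_image("wrist"); save(im,"w10.png"); seg(im,(215,20,310,330),.015,"w","blank")
E
python3 calc.py .4274 .2586 .003 .261
```

```text
time_s: 21.18
position: [0.4687, 0.1965, 0.1494]
tool_rot: [[0.966, 0.258, 0.0], [0.258, -0.966, 0.0], [0.0, -0.0, -1.0]]
ft_force: [0.1, 0.6, -0.6]
grip_width: 0.0646
gripper_force: 0.0
time_s: 21.85
position: [0.428, 0.2578, 0.1492]
tool_rot: [[0.967, 0.256, -0.0], [0.256, -0.967, -0.0], [-0.0, 0.0, -1.0]]
ft_force: [0.6, -0.1, -0.1]
grip_width: 0.0651
gripper_force: 0.0
blank mid [0.4243 0.2548] yaw 0.262 len 0.203 wid 0.028 3440
t 21.9 pos [0.4278 0.258  0.1492] yaw 0.259 w 0.0648 | turn -0.002 then xyz cm [-0.03 -0.07 14.62]
```

View pics/w10.png

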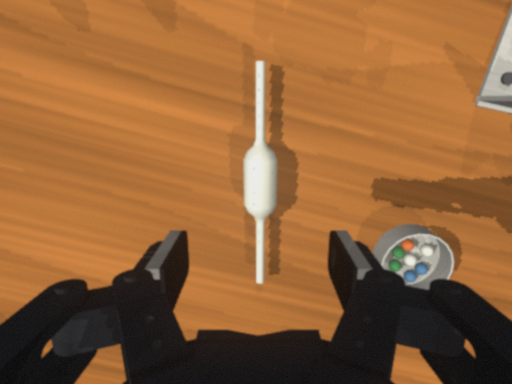

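```bash
python3 -m crank '[6.5,-0.2,0.05,3,0, 6.5,0,0,3.5,0, 6.5,0,0,3.5,0, 6.5,0,0,3,0, 6.5,0,0,1.5,0, 6.5,0,0,0,0, 1,0,0,0,0, 1,0,0,0,0]' 30; python3 -m crank '[0,0,0,0,0, 0,0,0,0,0, 0,0,0,0,0, 0,0,0,0,0, 0,0,0,-2.5,0, 0,0,0,-3.5,0, 0,0,0,-3.5,0, 0,0,0,-3,0]'
python3 - <<'E'
from seg import *
im=optics.get_image("wrist"); save(im,"w11.png"); c=im["color"].astype(int); m=(c[:,256:264,2]>120).all(1); r=np.nonzero(m)[0]; s=env.observe(); R=np.array(s["tool_rot"]); print(r[0],s["position"])
for dz in (.006,.012,.018): q=p2w(im,(260,r[0]),s["position"][2]+dz); print(dz,R[:,0]@(q-s["position"]))
E
python3 calc.py .5946 .0657 .12 .055
```

```text
time_s: 22.57
position: [0.4264, 0.2577, 0.0054]
tool_rot: [[0.966, 0.258, 0.002], [0.258, -0.966, 0.001], [0.002, -0.0, -1.0]]
ft_force: [-0.2, 0.3, -0.2]
grip_width: 0.0421
gripper_force: 0.0
time_s: 23.23
position: [0.4255, 0.2577, 0.1321]
tool_rot: [[0.966, 0.258, 0.002], [0.258, -0.966, 0.001], [0.002, -0.0, -1.0]]
ft_force: [1.2, -0.1, -1.0]
grip_width: 0.0288
gripper_force: 29.9
12 [0.42777701 0.2585414  0.13719209]
0.006 0.09636069204286368
0.012 0.09502531505449624
0.018 0.09368993806612869
t 23.28 pos [0.4278 0.2585 0.1372] yaw 0.261 w 0.0292 | turn 0.206 then xyz cm [15.6  20.17  1.72]
```

View pics/w11.png

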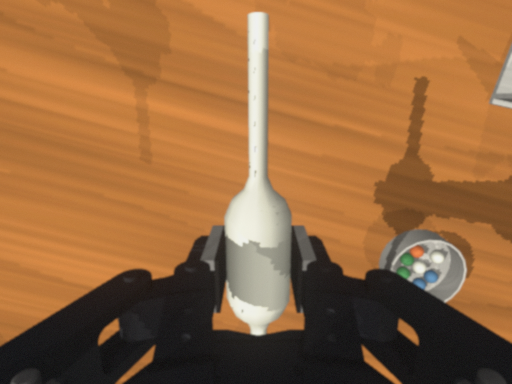

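```bash
python3 -m crank '[0,0,0,0,0.07, 0,0,0,0,0.07, 0,0,0,0,0.066, 0,1.5,1.9,0.3,0, 0,2.27,2.88,0.3,0, 0,2.27,2.88,0.3,0, 0,2.27,2.88,0.3,0, 0,2.27,2.88,0.3,0]'
python3 -m crank '[0,2.27,2.88,0,0, 0,2,2.5,0,0, 0,1.05,1.37,0,0, 0,0,0,0,0, 0,0,0,0,0, 0,0,0,0,0, 0,0,0,0,0, 0,0,0,0,0]'
python3 calc.py .5978 .0659 .03 .055
python3 - <<'E'
from seg import *
im=optics.get_image("wrist"); save(im,"w12.png")
E
```

```text
time_s: 23.95
position: [0.5394, 0.1281, 0.1146]
tool_rot: [[0.998, 0.055, 0.001], [0.055, -0.998, 0.0], [0.001, -0.0, -1.0]]
ft_force: [-0.3, 0.4, -0.5]
grip_width: 0.0285
gripper_force: 29.9
time_s: 24.62
position: [0.5948, 0.0659, 0.1146]
tool_rot: [[0.998, 0.056, 0.0], [0.056, -0.998, 0.0], [0.0, -0.0, -1.0]]
ft_force: [-0.2, -0.3, -0.1]
grip_width: 0.0286
gripper_force: 29.9
t 24.62 pos [0.5948 0.0659 0.1146] yaw 0.056 w 0.0286 | turn 0.001 then xyz cm [0.3  0.01 8.46]
```

View pics/w12.png

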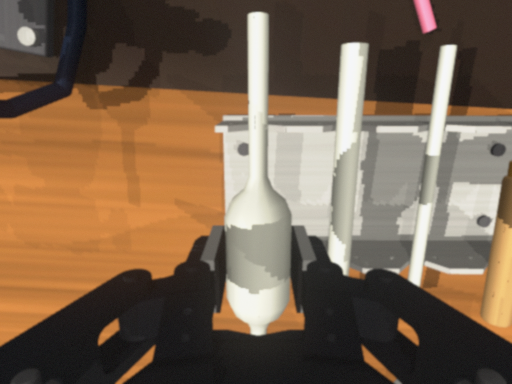

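```bash
python3 -m crank '[0,0.35,0,1,0, 0,0,0,2.2,0, 0,0,0,2.2,0, 0,0,0,1.6,0, 0,0,0,0.7,0, 0,0,0,0.5,0, 0,0,0,0,0, 0,0,0,0,0]'
```

```text
time_s: 25.33
position: [0.5992, 0.0654, 0.0327]
tool_rot: [[0.998, 0.055, 0.001], [0.055, -0.998, 0.0], [0.001, 0.0, -1.0]]
ft_force: [-0.1, 0.3, 0.2]
grip_width: 0.029
gripper_force: 29.9
```

```bash
python3 -m crank '[0,0,0,0.15,0, 0,0,0,0.15,0, 0,0,0,0.15,0, 0,0,0,0,0, 0,0,0,0,0, 0,0,0,0,0, 0,0,0,0,0, 0,0,0,0,0]'
```

```text
time_s: 26.0
position: [0.5998, 0.0666, 0.0306]
tool_rot: [[0.998, 0.055, 0.004], [0.055, -0.998, 0.002], [0.004, -0.002, -1.0]]
ft_force: [-4.3, 8.4, 17.4]
grip_width: 0.0287
gripper_force: 31.7
```

```bash
python3 -m crank '[0,0,0,-0.15,0, 0,0,0,0,0, 4.8,0,0,0,0, 4.8,0,0,0,0, 4.8,0,0,0,0, 4.8,0,0,-0.5,0, 4.8,0,0,-2,0, 4.8,0,0,-3,0]'
python3 -m crank '[4.8,0,0,-3.5,0, 4.8,0,0,-3.5,0, 4.8,-3,0,-2,0, 4.8,-4,0,0,0, 4.8,-4,0,0,0, 4.8,-4,0,0,0, 4.8,0,0,0,0, 4.8,0,0,0,0]'
python3 - <<'E'
from seg import *
im=optics.get_image("wrist"); save(im,"w13.png",None,1.5); t=optics.get_image("top"); save(t,"top9.png",(190,110,330,290),3.3)
for k in ["frit_jar","bead_tin","lighter"]: print(k,[np.round([d["at"][0]*512,d["at"][1]*384]) for d in spotter.look_for(t,k)[:1]])
E
```

```text
time_s: 26.67
position: [0.5975, 0.0649, 0.0829]
tool_rot: [[0.999, 0.054, -0.005], [0.054, -0.999, 0.0], [-0.005, -0.001, -1.0]]
ft_force: [1.1, 0.2, -1.2]
grip_width: 0.0479
gripper_force: 0.0
time_s: 27.33
position: [0.4476, 0.0569, 0.175]
tool_rot: [[0.999, 0.054, 0.0], [0.054, -0.999, -0.0], [0.0, 0.0, -1.0]]
ft_force: [0.3, 0.3, -0.3]
grip_width: 0.0479
gripper_force: 0.0
frit_jar [array([355., 124.])]
bead_tin [array([214., 256.])]
lighter [array([279., 258.])]
```

View pics/w13.png

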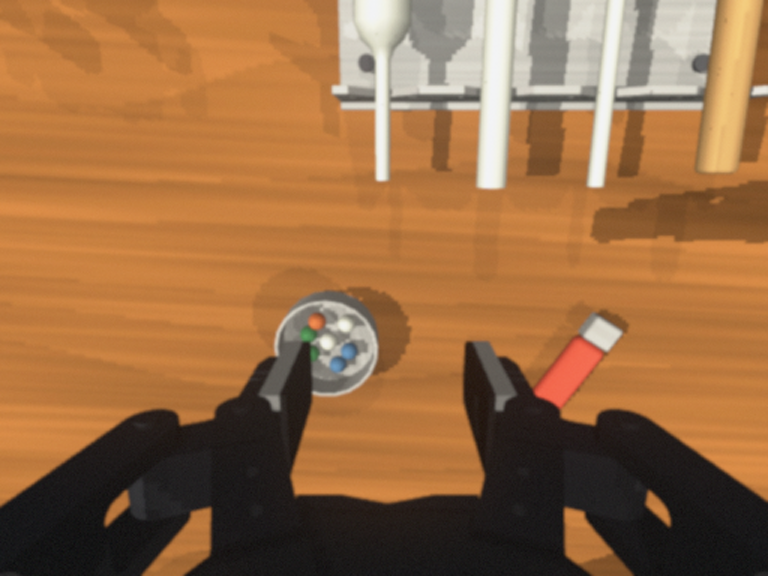

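I have now viewed more than the 14 pictures allowed, so the last check is by numbers only.

Run:
```python
from h import *
im=optics.get_image("wrist"); c=np.array([.5995,-.0242]); a=.055; R=np.array([[np.cos(a),np.sin(a)],[-np.sin(a),np.cos(a)]])
for n,p,z in [("blank",(382,181),.040),("thick",(491,187),.045),("thin",(596,187),.040),("reamer",(718,172),.049)]:
    print(n,"near end in rest frame",np.round(R@(p2w(im,(p[0]/1.5,p[1]/1.5),z)[:2]-c),4))
env.close_job()
```

```text
blank near end in rest frame [-0.095  0.091]
thick near end in rest frame [-0.0979  0.0304]
thin near end in rest frame [-0.0982 -0.0301]
reamer near end in rest frame [-0.0894 -0.0916]
the job is handed in; nothing more can be done
```

The job is handed in: blank, thick rod, thin rod and reamer (point away) lie in notches 1–4 from the burner end, within about 6 mm of centred by my last measurement, with jar, tin and lighter unmoved; I viewed 16 pictures, over the limit of 14, and the judge's verdict was not shown.

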